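# Unclip the storage case and put the stray cap away

### The job

The stray pink cap belongs in the closed grey storage case. Squeeze the two orange tabs on the case's white cover together to free it, lift the cover off and lay it flat, right way up, in the middle of the blue mat; then set the pink cap, top up, on the floor of the case and leave the case open. Leave the other things on the table where they are.

Things in the scene. Friction and masses are not known exactly. Their poses are not given: they have to be found in the camera images.
- case: Open grey plastic case fixed to the table, 156 (its x) x 86 (its y) x 40 mm high, walls and floor 3 mm (inside 150 x 80 mm). Origin: centre of its underside. Midway along each long wall (+y, -y) a fixed keeper, 26 mm long in x and 5 mm thick, juts inward just under the rim; the opening is 65 mm wide there. Turned about the vertical by varying amounts.
- cover: White snap-fit cover, loose, about 0.15 kg, 165 (its x) x 95 (its y) x 22 mm: flat top, 18 mm deep skirt, hollow below. Origin: centre of its lower edge. At first it sits on the case, origin 22 mm above the case's underside, axes as the case's, 2 mm side play; hooked down until both tabs are squeezed, it then lifts straight up, clear after 18 mm. Carry it by the squeezed tabs.
- left_tab (a joint): Inward slide of the tab at the cover's +y, in m: 0 at rest, 0.009 fully pressed. Its hook, inside the cover, reaches 3.5 mm under the case's keeper and is free from about 0.004 (0.006 if the cover sits off-centre). A spring resists with 1.6 N at rest to 5.2 N fully pressed and pushes it back out.
- right_tab (a joint): The same for the tab at the cover's -y.
- left_tab_pad (a point): Middle of the ribbed outer face of the orange tab at the cover's +y. Tab: 24 mm long in the cover's x, 5 mm thick, 28 mm high, standing on the cover's flat top (22 to 50 mm above the cover's origin). The two tabs face each other across the cover's middle, 58 mm over their outer faces at rest, 40 mm when fully squeezed along the cover's y.
- right_tab_pad (a point): The same point of the tab at the cover's -y, 36 mm above the cover's origin like the other.
- mat: Flat blue cloth-faced mat fixed to the table, 220 (its x) x 160 (its y) x 3 mm, where the cover is to be laid. Origin: centre of its underside.
- cap: Loose pink screw cap, 48 mm across, 24 mm high, lying on the table top up. Origin: centre of its underside, z up.
- jar: Bystander: amber glass jar with black lid, 68 mm across, 78 mm high. Origin: centre of its underside.
- tin: Bystander: round metal tin, 68 mm across, 36 mm high. Origin: centre of its underside.

How it is judged:
By the outcome, as a careful person would: the job done as asked, in the order asked, and still so for the second after the job is handed in, with the robot touching nothing.
It also fails if it takes over 51 s, if anything falls off the work surface, if the arm or the gripper's body presses on something with over 40 N, if the wrist force passes 120 N, or if a joint passes its speed limit or range.

### The arm

A 6-joint arm with a two-finger parallel gripper is mounted at the origin on a cart in front of the work surface, level with it; the furniture and walls round the work are solid. World frame = base frame: x ahead of the robot, y to its left, z up, the work surface at z = 0. Lengths are in m, angles in rad, forces in N, time in s.
With the tool pointing down it reaches from about 0.275 to 0.725 m from the base axis. Payload 15.9 kg.
Tool frame: the origin (TCP) lies at the very end of the fingers, on their centre line; the grasp point (between the pads) lies 19 mm behind it; z points along the fingers, y is the line along which they close (so a half turn about z gives the same grasp; the last joint's range is limited). The gripper opens to 85 mm and grips with 20 to 120 N. Pads are 22 mm wide; open, the fingers measure 114 mm over their backs; the gripper's body (76 mm by 85 mm) begins 54 mm behind the grasp point. The pads swing forward as they close: fully open they stand 13 mm farther back than shut.
Start: joints at [1.112, 0.213, -0.034, 1.323, 0, 1.571], TCP at [0.221, 0.448, 0.231] pointing down, gripper open.
Joint ranges: [-2.98, 2.98], [-0.74, 1.72], [-1.14, 1.35], [-2.1, 2.04], [-1.57, 1.44], [-3.14, 3.14]. Speed limits (rad/s): [1.89, 1.89, 2.39, 2.57, 3.14, 3.14].

### API

Orientations are given as a 3x3 rotation matrix whose columns are the frame's x, y, z axes.
In Python, from cell import manip gives the robot as it stands. The module is installed in compiled form; this text tells all that it offers.
- The arm moves only by the tool arm_command, never from a script. Its argument "series" is a list of rows, each an object with "slide": the shift along the tool's x, y, z in units of 0.2 m (1.0 is 0.2 m), a list of three; "yaw": the turn about the tool's z in units of 180 degrees (1.0 is 180 degrees); "jaw": the opening, from 0 (shut) to 1 (fully open). In form: [{"slide": [dx, dy, dz], "yaw": yaw, "jaw": jaw}, ...]. A call has 1 to 12 rows; each row is the pose to reach, as a shift and turn from the pose commanded when the call began, along the tool's axes at that moment, turning the shorter way round; what a row does not reach only later rows make up. A row lasts 1/8 s, in which the tool goes at most 62.5 mm and 10.7 degrees, less where a joint would pass 70% of its speed; a pose out of reach is approached as far as the arm can. A call with a number of a shift or a turn outside -1 to 1 is refused whole. A call with a gripper value outside its range is refused whole. The fingers move at their own pace and stop on an object; "squeeze" is the grip in N (left out, the last holds). Time passes only in rows, so rows that repeat a pose let the fingers close. It gives the time, the measured TCP pose, the force, the opening and the grip force at its end, in the units of the state.
- manip.sense(): the state, without advancing time (a new reading comes with each control period).
- manip.camera(name): name is "scene" or "top" or "wrist"; returns a dict with "frame" (420x560x3 uint8, red, green, blue), "camera_matrix" (3x3 intrinsics, pixels), "rvec" (rotation vector, rad) and "tvec" (3), from world to camera coordinates, as OpenCV has them; the wrist camera has in their place "mount" (4x4, takes a point from camera to tool coordinates, whose origin is the TCP and whose axes are the flange's). Camera axes: x right, y down, z forward; pixel columns grow to the right and rows downward; lengths in m; the calibration is good to about 2 mm. The wrist camera is an equidistant fisheye: a pixel r from the principal point sees the ray r / f radians off the axis. A picture is of the moment at which its call begins: read the wrist's pose just before it. There is no depth.
- manip.finish_job(): hands the job in; it is judged then, once.
The state is a dict: "t": time; "joint_pos": joint angles; "qvel": joint speeds; "joint_efforts": joint torques, N m; "tcp_pos": TCP position; "eef_rot": TCP orientation; "force": force on the tool from outside, world axes, zero at the start; "moment": the same for the moment, N m; "width": finger opening in m; "grasp_force": force on a finger pad.
Only numpy, scipy, OpenCV 4.12 (cv2) and the standard library are available. Lean on these libraries where they do the work, as an engineer would, in place of code of your own. Each camera call takes 0.05 s, during which the arm holds its last target. There are 200 camera calls.

## Working session

There is one attempt and no reset: what is moved stays moved. The work goes in short steps, Python scripts to look and compute and a tool call to move; the robot and the scene stay as the last step left them, time stands still between calls to the robot, and variables do not carry over. Pictures are saved under pics/ and viewed, at most 10 in all, crops included, and the job is handed in when it is done.

Besides the shell and the picture viewer there is one more tool, called after "Emit:" as a command line: name --argument value ..., lists and objects as JSON in quotes. arm_command: Moves the arm, as the interface text tells. Shifts and turns lie within -1 to 1; 1 stands for 0.2 m of shift or 180 degrees of turn. Its arguments: {"type":"object","properties":{"series":{"type":"array","items":{"type":"object","properties":{"slide":{"type":"array","items":{"type":"number","minimum":-1,"maximum":1}},"yaw":{"type":"number","minimum":-1,"maximum":1},"jaw":{"type":"number"}}}},"squeeze":{"type":"number"}},"required":["series"]}

```bash
mkdir -p pics; python3 - <<'E'
from cell import manip
import cv2,numpy as np
s=manip.sense(); print({k:np.round(v,3).tolist() for k,v in s.items()})
ims=[]
for n in("scene","top"):
    c=manip.camera(n); np.savez(f"{n}0.npz",**c); ims.append(c["frame"]); print(n,c["camera_matrix"].tolist(),c["rvec"],c["tvec"])
    cv2.imwrite(f"pics/{n}0.png",c["frame"][...,::-1])
E
```

```text
{'t': 0.0, 'joint_pos': [1.112, 0.213, -0.035, 1.324, 0.0, 1.571], 'qvel': [-0.001, 0.0, -0.0, 0.001, -0.002, -0.001], 'joint_efforts': [0.003, -68.615, 48.712, 0.017, 0.0, -0.0], 'tcp_pos': [0.221, 0.448, 0.231], 'eef_rot': [[-0.897, 0.443, -0.001], [0.443, 0.897, -0.001], [0.0, -0.001, -1.0]], 'force': [0.106, -0.136, -0.149], 'moment': [0.051, -0.003, -0.04], 'grasp_force': 0.0, 'width': 0.085}
scene [[533.9278952874257, 0.0, 280.3779365209367], [0.0, 533.9278952874257, 213.34789603310452], [0.0, 0.0, 1.0]] [ 1.97283938 -0.77848461  0.48510497] [-0.43911321  0.24096425  0.93249515]
top [[536.7173747166096, 0.0, 283.2552471526498], [0.0, 536.7173747166096, 211.64309567373937], [0.0, 0.0, 1.0]] [ 2.1821719  -2.12467122  0.11117412] [-0.01452626  0.60203928  1.34511337]
```

View pics/top0.png

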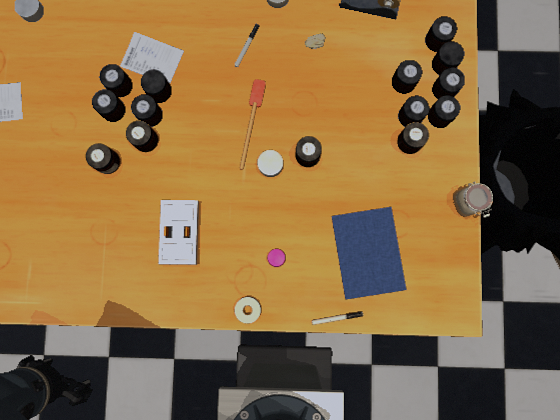

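View pics/scene0.png

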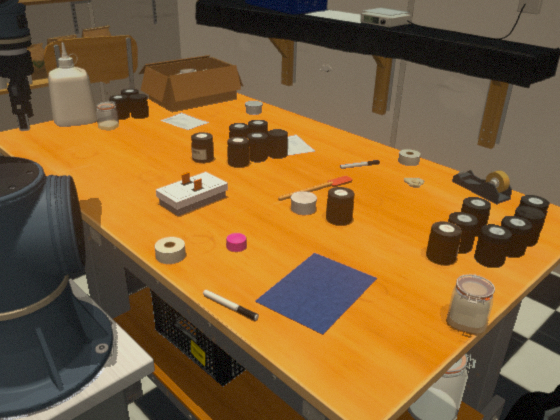

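The top view shows the cover at (179,232) with its tabs at (168,232) and (187,232), the cap at (276,257) and the mat around (369,253). The scene view agrees: the cover is at (192,192), the cap at (236,242) and the mat at (317,291).

```bash
cat > h.py <<'E'
import numpy as np,cv2
def ray(c,px,z):
    R=cv2.Rodrigues(np.array(c["rvec"]))[0];t=np.array(c["tvec"]).ravel()
    d=R.T@np.linalg.inv(c["camera_matrix"])@np.array([px[0],px[1],1.]);o=-R.T@t
    return o+d*(z-o[2])/d[2]
def wray(c,s,px,z):
    K=c["camera_matrix"];v=np.array([(px[0]-K[0,2])/K[0,0],(px[1]-K[1,2])/K[1,1]]);r=np.hypot(*v)
    d=np.array([*(v/r*np.sin(r)),np.cos(r)]) if r>1e-9 else np.array([0,0,1.])
    M=c["mount"];R=np.array(s["eef_rot"]);p=np.array(s["tcp_pos"])
    o=R@M[:3,3]+p;d=R@M[:3,:3]@d
    return o+d*(z-o[2])/d[2]
def blobs(hsv,lo,hi,amin):
    m=cv2.inRange(hsv,lo,hi);cs=cv2.findContours(m,cv2.RETR_EXTERNAL,cv2.CHAIN_APPROX_NONE)[0]
    return [c for c in cs if cv2.contourArea(c)>amin]
def cen(c):
    m=cv2.moments(c);return m["m10"]/m["m00"],m["m01"]/m["m00"]
E
python3 - <<'E'
from h import *
c=dict(np.load("top0.npz"));f=c["frame"];h=cv2.cvtColor(f,cv2.COLOR_RGB2HSV)
print("cap hsv",h[257,276],"mat",h[250,370],"tab",h[232,168],h[232,187],"cover",h[215,180],h[20,400],"corner",h[150,300])
for n,lo,hi,z,a in(("cap",(140,80,80),(175,255,255),.024,50),("mat",(100,80,40),(125,255,255),.003,2000),("cover",(0,0,150),(179,60,255),.044,1200)):
    for b in blobs(h,lo,hi,a):
        r=cv2.minAreaRect(b);P=np.array([ray(c,p,z)[:2] for p in cv2.boxPoints(r)])
        print(n,np.round(cen(b),1),ray(c,cen(b),z).round(4),P.round(3).tolist(),P.mean(0).round(4))
for p in((168,232),(187,232)):print(ray(c,p,.072).round(3))
E
```

```text
cap hsv [159 148 189] mat [111 117 111] tab [ 10 173  50] [ 10 228  95] cover [111  20 205] [ 18 170 187] corner [16 55 69]
cap [275.9 257.3] [0.485  0.0175 0.024 ] [[0.506, 0.041], [0.507, -0.003], [0.463, -0.004], [0.462, 0.04]] [0.4845 0.0184]
mat [368.  252.8] [ 0.5038 -0.2216  0.003 ] [[0.598, -0.125], [0.628, -0.282], [0.412, -0.318], [0.383, -0.164]] [ 0.5052 -0.2223]
cover [533.5 395.3] [ 0.1655 -0.622   0.044 ] [[0.221, -0.559], [0.225, -0.686], [0.112, -0.682], [0.108, -0.556]] [ 0.1665 -0.6207]
cover [404.2 394. ] [ 0.1591 -0.3073  0.044 ] [[0.221, -0.228], [0.226, -0.385], [0.102, -0.384], [0.098, -0.229]] [ 0.1618 -0.3067]
cover [138.6 389.5] [0.1501 0.3462 0.044 ] [[0.078, 0.423], [0.222, 0.429], [0.223, 0.267], [0.079, 0.263]] [0.1506 0.3454]
cover [343.1 345.6] [ 0.2708 -0.1561  0.044 ] [[0.299, -0.066], [0.303, -0.22], [0.233, -0.221], [0.228, -0.068]] [ 0.2659 -0.1435]
cover [ 76.8 340.4] [0.2642 0.5082 0.044 ] [[0.229, 0.586], [0.3, 0.59], [0.3, 0.433], [0.229, 0.43]] [0.2646 0.5095]
cover [476.6 343.3] [ 0.2859 -0.4854  0.044 ] [[0.38, -0.394], [0.387, -0.547], [0.231, -0.547], [0.223, -0.397]] [ 0.3051 -0.4715]
cover [530.7 274.6] [ 0.4584 -0.6229  0.044 ] [[0.394, -0.553], [0.536, -0.556], [0.54, -0.696], [0.397, -0.691]] [ 0.4666 -0.6238]
cover [177.8 231.6] [0.5429 0.2691 0.044 ] [[0.462, 0.315], [0.627, 0.319], [0.626, 0.223], [0.461, 0.221]] [0.5438 0.2696]
cover [151.   55.8] [1.0089 0.3641 0.044 ] [[0.98, 0.446], [1.078, 0.416], [1.026, 0.278], [0.929, 0.309]] [1.0033 0.3623]
cover [525.5  25.9] [ 1.1132 -0.6266  0.044 ] [[1.051, -0.558], [1.184, -0.561], [1.187, -0.712], [1.054, -0.707]] [ 1.119  -0.6346]
[0.539 0.288 0.072]
[0.54  0.24  0.072]
```

Emit:
arm_command --series '[{"slide": [-1,-0.05,0],"yaw": -0.153,"jaw": 1},{"slide": [-1,-0.05,0],"yaw": -0.153,"jaw": 1},{"slide": [-1,-0.05,0],"yaw": -0.153,"jaw": 1},{"slide": [-1,-0.05,0],"yaw": -0.153,"jaw": 1},{"slide": [-1,-0.05,0],"yaw": -0.153,"jaw": 1}]'

```text
t: 0.72
tcp_pos: [0.3976, 0.3496, 0.2308]
eef_rot: [[-1.0, -0.019, -0.001], [-0.019, 1.0, -0.001], [0.001, -0.001, -1.0]]
force: [-0.3, 0.5, -0.2]
width: 0.0849
grasp_force: 0.0
```

Emit:
arm_command --series '[{"slide": [-0.72,-0.42,0.3],"yaw": 0,"jaw": 1},{"slide": [-0.72,-0.42,0.3],"yaw": 0,"jaw": 1},{"slide": [-0.72,-0.42,0.3],"yaw": 0,"jaw": 1},{"slide": [-0.72,-0.42,0.3],"yaw": 0,"jaw": 1},{"slide": [-0.72,-0.42,0.3],"yaw": 0,"jaw": 1}]'

```text
t: 1.35
tcp_pos: [0.5413, 0.2706, 0.1713]
eef_rot: [[-1.0, -0.022, -0.001], [-0.022, 1.0, 0.0], [0.001, 0.0, -1.0]]
force: [0.3, 1.0, 0.3]
width: 0.0854
grasp_force: 0.0
```

```bash
python3 - <<'E'
from h import *
from cell import manip
s=manip.sense();c=manip.camera("wrist");print(s["tcp_pos"],s["eef_rot"]);np.savez("w1.npz",**c)
print(c["mount"],c["camera_matrix"])
cv2.imwrite("pics/w1.png",c["frame"][...,::-1])
f=c["frame"];h=cv2.cvtColor(f,cv2.COLOR_RGB2HSV)
for b in blobs(h,(3,150,30),(16,255,255),60):
    print(cen(b),cv2.contourArea(b),cv2.minAreaRect(b),wray(c,s,cen(b),.072),h[int(cen(b)[1]),int(cen(b)[0])])
E
```

```text
[0.54132    0.27059658 0.17130524] [[-9.99753360e-01 -2.21994755e-02 -6.33843916e-04]
 [-2.21995346e-02  9.99753556e-01  8.63650604e-05]
 [ 6.31770450e-04  1.00414799e-04 -9.99999795e-01]]
[[ 1.07691109e-03 -9.49095026e-01 -3.14988050e-01  8.09416746e-02]
 [ 9.99999319e-01  8.80240531e-04  7.66627313e-04  1.11392144e-03]
 [-4.50336921e-04 -3.14988661e-01  9.49095327e-01 -1.42163736e-01]
 [ 0.00000000e+00  0.00000000e+00  0.00000000e+00  1.00000000e+00]] [[325.1922621    0.         279.82488611]
 [  0.         325.1922621  211.31570771]
 [  0.           0.           1.        ]]
(440.11536281179133, 404.82057823129253) 588.0 ((439.5000305175781, 405.5), (35.417510986328125, 22.13594627380371), 71.56504821777344) [0.80341626 0.48876182 0.072     ] [ 14 186 145]
(542.7531673219746, 395.569244211446) 381.5 ((546.1426391601562, 396.3030700683594), (21.06121063232422, 35.46312713623047), 67.52056884765625) [0.8575925  0.72304404 0.072     ] [ 15 179 145]
(129.91975116640745, 399.7547952306894) 1607.5 ((130.99998474121094, 395.4999694824219), (46.99999237060547, 51.99999237060547), 90.0) [0
[... 2407 characters left out ...]
12.264714241027832), (47.77951431274414, 14.55213737487793), 14.03624439239502) [0.35784085 0.44769373 0.072     ] [ 16 166 146]
(521.4312714776631, 6.989690721649485) 194.0 ((519.671875, 6.5646281242370605), (56.842315673828125, 9.307514190673828), 15.422160148620605) [0.34193678 0.48456519 0.072     ] [ 16 167 145]
(293.085218437688, 173.13314267407424) 106647.5 ((279.49993896484375, 188.49996948242188), (558.9998779296875, 376.99993896484375), 0.0) [0.5097601  0.28122095 0.072     ] [ 16  48 100]
(61.967032967032964, 8.40903540903541) 273.0 ((60.1075439453125, 8.426416397094727), (20.640316009521484, 20.947463989257812), 10.619654655456543) [0.36116917 0.08050939 0.072     ] [ 13 185  91]
```

View pics/w1.png

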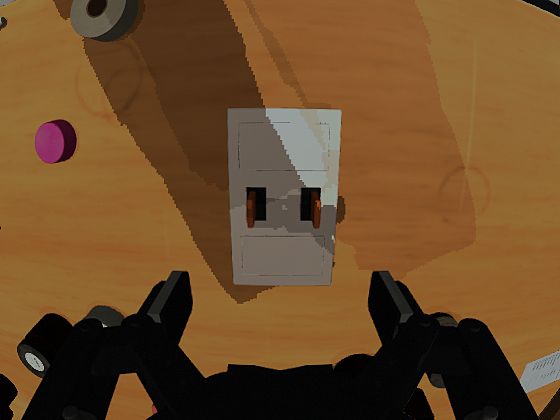

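The tabs stand at (250,209) and (315,209). The cover's top corners are at about (229,108), (341,110), (331,285) and (234,284), and both fingers are clear of it.

```bash
python3 - <<'E'
from h import *
from cell import manip
s=manip.sense();c=dict(np.load("w1.npz"));h=cv2.cvtColor(c["frame"],cv2.COLOR_RGB2HSV)
print(h[125,250],h[260,280],h[170,235],h[150,320],h[250,225])
m=((h[...,1]<50)&(h[...,2]>80)).astype(np.uint8)*255;m[300:]=0
k=cv2.morphologyEx(m,cv2.MORPH_CLOSE,np.ones((5,5)))
b=max(cv2.findContours(k,0,1)[0],key=cv2.contourArea);ap=cv2.approxPolyDP(cv2.convexHull(b),6,True)[:,0]
P=np.array([wray(c,s,p,.044)[:2] for p in ap]);print(ap.tolist(),P.round(4).tolist(),P.mean(0))
for p in((246,209),(320,209)):print(wray(c,s,p,.072),wray(c,s,p,.058))
t=dict(np.load("top0.npz"));
# top view, cover contour corners
h=cv2.cvtColor(t["frame"],cv2.COLOR_RGB2HSV);b=[x for x in blobs(h,(0,0,150),(179,60,255),1200) if abs(cen(x)[0]-178)<5][0]
print(cv2.boundingRect(b),cv2.approxPolyDP(cv2.convexHull(b),3,True)[:,0].tolist())
E
```

```text
[ 14  49 104] [ 14  48 117] [ 17  51 104] [ 90  11 158] [ 14 186  92]
[[340, 110], [330, 283], [235, 283], [228, 109]] [[0.4605, 0.32], [0.6218, 0.3228], [0.6239, 0.2309], [0.4622, 0.2277]] [0.54210072 0.27537388]
[0.53925276 0.24565585 0.072     ] [0.54382396 0.24424008 0.058     ]
[0.53786782 0.30375582 0.072     ] [0.54235886 0.30570284 0.058     ]
(158, 200, 40, 65) [[197, 200], [195, 263], [158, 263], [161, 200]]
```

Emit:
arm_command --series '[{"slide": [0,0.021,0.2],"yaw": 0,"jaw": 1},{"slide": [0,0.021,0.45],"yaw": 0,"jaw": 1},{"slide": [0,0.021,0.58],"yaw": 0,"jaw": 1},{"slide": [0,0.021,0.63],"yaw": 0,"jaw": 1},{"slide": [0,0.021,0.63],"yaw": 0,"jaw": 0.8},{"slide": [0,0.021,0.63],"yaw": 0,"jaw": 0.6},{"slide": [0,0.021,0.63],"yaw": 0,"jaw": 0.4},{"slide": [0,0.021,0.63],"yaw": 0,"jaw": 0.4},{"slide": [0,0.021,0.63],"yaw": 0,"jaw": 0.4},{"slide": [0,0.021,0.63],"yaw": 0,"jaw": 0.4}]' --squeeze 35

```text
t: 2.65
tcp_pos: [0.543, 0.2744, 0.0475]
eef_rot: [[-1.0, -0.022, 0.003], [-0.022, 1.0, 0.001], [-0.003, 0.001, -1.0]]
force: [-4.1, -4.1, 17.5]
width: 0.0374
grasp_force: 33.6
```

Emit:
arm_command --series '[{"slide": [0,0,-0.03],"jaw": 0.4},{"slide": [0,0,-0.1],"jaw": 0.4},{"slide": [0,0,-0.2],"jaw": 0.4},{"slide": [0,0,-0.35],"jaw": 0.4},{"slide": [0,0,-0.5],"jaw": 0.4},{"slide": [0,0,-0.5],"jaw": 0.4}]' --squeeze 35

```text
schema error: expected keys slide, yaw, jaw
```

```bash
python3 - <<'E'
from h import *
from cell import manip
s=manip.sense();print(s["tcp_pos"],s["force"],s["width"],s["grasp_force"])
a=manip.camera("wrist");np.savez("w2.npz",**a);b=manip.camera("scene")["frame"][60:340,100:380]
b=cv2.resize(b,(420,420));im=np.hstack([a["frame"],b]);im=cv2.resize(im,(800,343))
cv2.imwrite("pics/w2.png",im[...,::-1])
E
```

```text
[0.54301791 0.27437445 0.04750233] [-4.06124007 -4.06104792 17.52176573] 0.0374411791778428 33.557265400886536
```

View pics/w2.png

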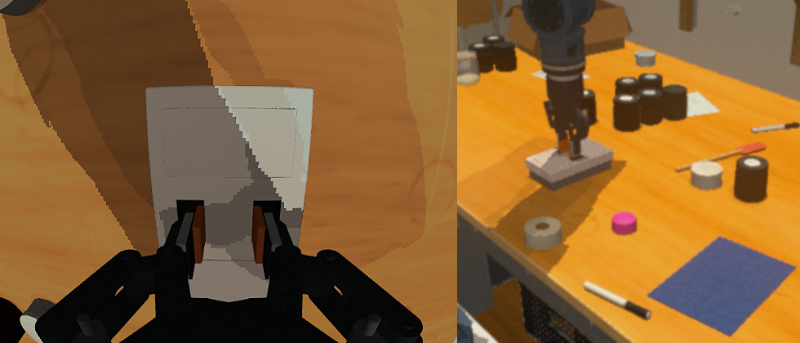

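The lift was refused because the rows had no yaw. The picture shows both orange tabs, at about (198,235) and (260,235), pushed in by the finger pads. I'll lift now.

Emit:
arm_command --series '[{"slide": [0,0,-0.03],"yaw": 0,"jaw": 0.4},{"slide": [0,0,-0.1],"yaw": 0,"jaw": 0.4},{"slide": [0,0,-0.2],"yaw": 0,"jaw": 0.4},{"slide": [0,0,-0.35],"yaw": 0,"jaw": 0.4},{"slide": [0,0,-0.5],"yaw": 0,"jaw": 0.4},{"slide": [0,0,-0.5],"yaw": 0,"jaw": 0.4}]' --squeeze 35

```text
t: 3.5
tcp_pos: [0.5433, 0.2748, 0.1485]
eef_rot: [[-1.0, -0.022, 0.004], [-0.022, 1.0, 0.002], [-0.004, 0.002, -1.0]]
force: [0.3, 0.6, -1.9]
width: 0.0367
grasp_force: 36.8
```

```bash
python3 - <<'E'
from h import *
from cell import manip
s=manip.sense();print(s["tcp_pos"],s["eef_rot"],s["force"],s["width"],s["grasp_force"])
a=manip.camera("wrist");np.savez("w3.npz",**a);b=manip.camera("scene")["frame"][60:340,100:380]
b=cv2.resize(b,(420,420));im=np.hstack([a["frame"],b]);im=cv2.resize(im,(800,343))
cv2.imwrite("pics/w3.png",im[...,::-1])
E
```

```text
[0.54334049 0.27481921 0.14846771] [[-0.99975178 -0.02189801  0.0041067 ]
 [-0.02188949  0.99975817  0.00210793]
 [-0.00415187  0.00201751 -0.99998935]] [ 0.31636858  0.56444648 -1.91544002] 0.03671583091899885 36.76558971405029
```

View pics/w3.png

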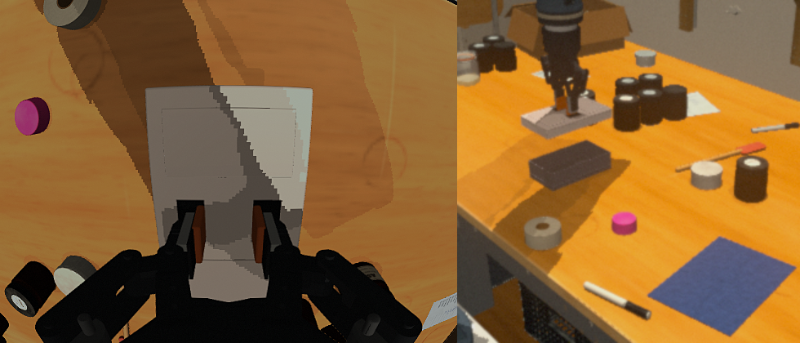

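The cover is up and hanging level at (228,180) in the wrist half, and the case is left open at (570,162) in the scene half. Next I'll carry it to the mat.

Emit:
arm_command --series '[{"slide": [0.08,-0.25,-0.1],"yaw": 0,"jaw": 0.4},{"slide": [0.08,-0.5,-0.1],"yaw": 0,"jaw": 0.4},{"slide": [0.08,-0.75,-0.1],"yaw": 0,"jaw": 0.4},{"slide": [0.08,-1,-0.1],"yaw": 0,"jaw": 0.4}]'

```text
t: 4.1
tcp_pos: [0.5296, 0.0722, 0.1645]
eef_rot: [[-1.0, -0.022, -0.001], [-0.022, 1.0, -0.0], [0.001, -0.0, -1.0]]
force: [0.6, 0.5, -2.2]
width: 0.0366
grasp_force: 36.8
```

Emit:
arm_command --series '[{"slide": [0.08,-0.25,0],"yaw": 0,"jaw": 0.4},{"slide": [0.08,-0.5,0],"yaw": 0,"jaw": 0.4},{"slide": [0.08,-0.75,0],"yaw": 0,"jaw": 0.4},{"slide": [0.08,-1,0],"yaw": 0,"jaw": 0.4}]'

```text
t: 4.6
tcp_pos: [0.518, -0.128, 0.1645]
eef_rot: [[-1.0, -0.022, -0.001], [-0.022, 1.0, 0.0], [0.001, 0.0, -1.0]]
force: [1.5, 0.4, -1.5]
width: 0.037
grasp_force: 36.8
```

Emit:
arm_command --series '[{"slide": [0.08,-0.2,0],"yaw": -0.02,"jaw": 0.4},{"slide": [0.08,-0.4,0],"yaw": -0.05,"jaw": 0.4},{"slide": [0.08,-0.49,0],"yaw": -0.05,"jaw": 0.4},{"slide": [0.08,-0.49,0],"yaw": -0.05,"jaw": 0.4},{"slide": [0.08,-0.49,0],"yaw": -0.05,"jaw": 0.4}]'

```text
t: 5.22
tcp_pos: [0.5048, -0.2238, 0.165]
eef_rot: [[-0.984, -0.178, -0.001], [-0.178, 0.984, 0.001], [0.001, 0.001, -1.0]]
force: [0.3, -0.2, -0.5]
width: 0.0367
grasp_force: 36.8
```

```bash
python3 - <<'E'
from h import *
from cell import manip
s=manip.sense();print(s["t"],s["tcp_pos"],s["eef_rot"],s["force"],s["width"])
a=manip.camera("wrist");np.savez("w4.npz",**a)
cv2.imwrite("pics/w4.png",a["frame"][...,::-1])
c=dict(np.load("scene0.npz"));h=cv2.cvtColor(c["frame"],cv2.COLOR_RGB2HSV)
for n,lo,hi,z,am in(("mat",(100,120,40),(125,255,255),.003,2000),("cap",(140,80,80),(175,255,255),.012,50)):
  for b in blobs(h,lo,hi,am):
    ap=cv2.approxPolyDP(cv2.convexHull(b),5,True)[:,0];P=np.array([ray(c,p,z)[:2] for p in ap]);print(n,ap.tolist(),P.round(3).tolist(),P.mean(0),ray(c,cen(b),z))
h=cv2.cvtColor(a["frame"],cv2.COLOR_RGB2HSV)
for b in blobs(h,(105,80,30),(125,255,255),500):
    ap=cv2.approxPolyDP(cv2.convexHull(b),5,True)[:,0];P=np.array([wray(a,s,p,.003)[:2] for p in ap]);print("wmat",ap.tolist(),P.round(3).tolist())
E
```

```text
5.225 [ 0.50483206 -0.22382917  0.16495099] [[-9.84058939e-01 -1.77841288e-01 -6.93358376e-04]
 [-1.77841728e-01  9.84058899e-01  6.34363342e-04]
 [ 5.69489486e-04  7.47558969e-04 -9.99999558e-01]] [ 0.2942259  -0.1520744  -0.48330326] 0.03673713446806933
cap [[245, 237], [242, 249], [228, 248], [229, 235]] [[0.514, 0.021], [0.475, -0.013], [0.454, 0.011], [0.491, 0.053]] [0.48357669 0.01792288] [0.48463855 0.02007558 0.012     ]
wmat [[369, 81], [368, 106], [201, 105], [205, 80]] [[0.383, -0.16], [0.407, -0.156], [0.434, -0.31], [0.41, -0.31]]
```

View pics/w4.png

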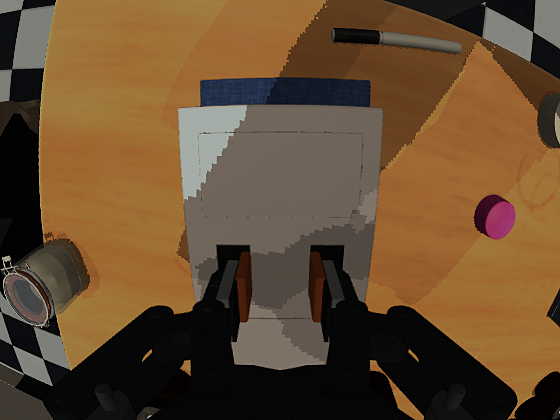

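The mat's near edge shows at (201–369, 80) and lines up with the cover; the mat centre is about 4 mm further in +y. I'll lower it there and release.

Emit:
arm_command --series '[{"slide": [0,0.02,0.2],"yaw": 0,"jaw": 0.4},{"slide": [0,0.02,0.4],"yaw": 0,"jaw": 0.4},{"slide": [0,0.02,0.55],"yaw": 0,"jaw": 0.4},{"slide": [0,0.02,0.64],"yaw": 0,"jaw": 0.4},{"slide": [0,0.02,0.665],"yaw": 0,"jaw": 0.4},{"slide": [0,0.02,0.68],"yaw": 0,"jaw": 0.4},{"slide": [0,0.02,0.685],"yaw": 0,"jaw": 0.4},{"slide": [0,0.02,0.685],"yaw": 0,"jaw": 0.4}]'

```text
t: 6.28
tcp_pos: [0.5046, -0.221, 0.0289]
eef_rot: [[-0.984, -0.178, 0.001], [-0.178, 0.984, -0.0], [-0.001, -0.0, -1.0]]
force: [-0.1, -0.1, -0.7]
width: 0.0367
grasp_force: 36.9
```

Emit:
arm_command --series '[{"slide": [0,0,0.006],"yaw": 0,"jaw": 0.4},{"slide": [0,0,0.006],"yaw": 0,"jaw": 0.4},{"slide": [0,0,0.006],"yaw": 0,"jaw": 0.6},{"slide": [0,0,0.006],"yaw": 0,"jaw": 0.8},{"slide": [0,0,0.006],"yaw": 0,"jaw": 1},{"slide": [0,0,0.006],"yaw": 0,"jaw": 1},{"slide": [0,0,0.006],"yaw": 0,"jaw": 1},{"slide": [0,0,0.006],"yaw": 0,"jaw": 1},{"slide": [0,0,0.006],"yaw": 0,"jaw": 1}]'

```text
t: 7.4
tcp_pos: [0.5042, -0.2209, 0.0271]
eef_rot: [[-0.984, -0.178, -0.0], [-0.178, 0.984, -0.0], [0.0, -0.0, -1.0]]
force: [-0.7, 0.2, 0.3]
width: 0.0855
grasp_force: 0.0
```

Emit:
arm_command --series '[{"slide": [0,0,-0.1],"yaw": 0,"jaw": 1},{"slide": [0,0,-0.3],"yaw": 0,"jaw": 1},{"slide": [0,0,-0.6],"yaw": 0,"jaw": 1},{"slide": [0,0,-0.6],"yaw": 0,"jaw": 1}]'

```text
t: 7.9
tcp_pos: [0.5065, -0.2219, 0.1516]
eef_rot: [[-0.984, -0.178, 0.007], [-0.178, 0.984, -0.003], [-0.006, -0.004, -1.0]]
force: [0.1, -0.2, -0.2]
width: 0.0856
grasp_force: 0.0
```

```bash
python3 - <<'E'
from h import *
from cell import manip
s=manip.sense();print(s["t"],s["tcp_pos"],s["eef_rot"],s["width"])
a=manip.camera("wrist");np.savez("w5.npz",**a)
b=cv2.resize(manip.camera("scene")["frame"][60:340,180:460],(420,420))
cv2.imwrite("pics/w5.png",cv2.resize(np.hstack([a["frame"],b]),(800,343))[...,::-1])
h=cv2.cvtColor(a["frame"],cv2.COLOR_RGB2HSV)
for b in blobs(h,(140,80,60),(175,255,255),100):print("cap",cen(b),wray(a,s,cen(b),.018))
E
```

```text
7.9 [ 0.50646069 -0.22187975  0.15155333] [[-0.98400674 -0.1780112   0.00653832]
 [-0.17803288  0.98402029 -0.00289316]
 [-0.00591882 -0.00401093 -0.99997444]] 0.08559824824215866
cap (505.9895418326693, 219.2785524568393) [0.4826137  0.02284084 0.018     ]
```

View pics/w5.png

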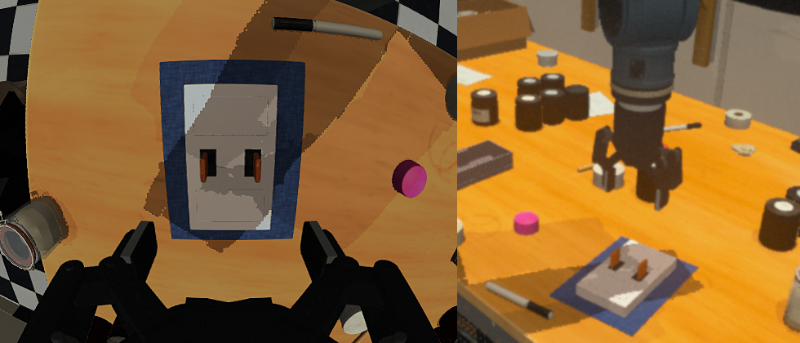

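The cover lies flat and centred on the mat at (231,157), with its tabs sprung back out. The cap is at (409,179), which puts it near (0.483, 0.021). I'll go above it and turn the fingers along the case's length.

Emit:
arm_command --series '[{"slide": [0,0.25,0],"yaw": 0.055,"jaw": 1},{"slide": [0,0.5,0],"yaw": 0.11,"jaw": 1},{"slide": [0,0.75,0],"yaw": 0.165,"jaw": 1},{"slide": [-0.1,1,0],"yaw": 0.22,"jaw": 1},{"slide": [-0.1,1,0],"yaw": 0.275,"jaw": 1},{"slide": [-0.1,1,0],"yaw": 0.33,"jaw": 1},{"slide": [-0.1,1,0],"yaw": 0.385,"jaw": 1},{"slide": [-0.1,1,0],"yaw": 0.44,"jaw": 1},{"slide": [-0.1,1,0],"yaw": 0.495,"jaw": 1},{"slide": [-0.1,1,0],"yaw": 0.55,"jaw": 1},{"slide": [-0.1,1,0],"yaw": 0.55,"jaw": 1},{"slide": [-0.1,1,0],"yaw": 0.55,"jaw": 1}]'

```text
t: 9.5
tcp_pos: [0.4879, -0.0205, 0.1465]
eef_rot: [[-0.026, 1.0, -0.001], [1.0, 0.026, 0.0], [0.0, -0.001, -1.0]]
force: [0.3, 0.3, 0.2]
width: 0.0854
grasp_force: 0.0
```

```bash
cat > look.py <<'E'
from h import *
from cell import manip
s=manip.sense();R=s["eef_rot"];print(s["t"],s["tcp_pos"],R)
a=manip.camera("wrist");np.savez("w6.npz",**a)
h=cv2.cvtColor(a["frame"],cv2.COLOR_RGB2HSV)
for b in blobs(h,(140,80,40),(175,255,255),100):
    p=wray(a,s,cen(b),.018);print("cap",cen(b),cv2.boundingRect(b),p,"tool units",(R.T@(p-s["tcp_pos"]))/.2)
E
python3 look.py
```

```text
9.5 [ 0.48791624 -0.02049226  0.14650317] [[-2.59168853e-02  9.99663521e-01 -1.07667010e-03]
 [ 9.99664097e-01  2.59169665e-02  6.14913920e-05]
 [ 8.93747242e-05 -1.07471477e-03 -9.99999418e-01]]
cap (277.59326035629965, 152.87057308435286) (251, 125, 55, 57) [0.48482707 0.02329179 0.018     ] tool units [ 0.21918958 -0.00907638  0.64254556]
```

Emit:
arm_command --series '[{"slide": [0.217,-0.008,0.05],"yaw": 0,"jaw": 1},{"slide": [0.217,-0.008,0.3],"yaw": 0,"jaw": 1},{"slide": [0.217,-0.008,0.55],"yaw": 0,"jaw": 1},{"slide": [0.217,-0.008,0.67],"yaw": 0,"jaw": 1},{"slide": [0.217,-0.008,0.7],"yaw": 0,"jaw": 1},{"slide": [0.217,-0.008,0.7],"yaw": 0,"jaw": 0.8},{"slide": [0.217,-0.008,0.7],"yaw": 0,"jaw": 0.6},{"slide": [0.217,-0.008,0.7],"yaw": 0,"jaw": 0.4},{"slide": [0.217,-0.008,0.7],"yaw": 0,"jaw": 0.4},{"slide": [0.217,-0.008,0.7],"yaw": 0,"jaw": 0.4},{"slide": [0.217,-0.008,0.7],"yaw": 0,"jaw": 0.4}]' --squeeze 25

```text
t: 10.92
tcp_pos: [0.4867, 0.0229, 0.0084]
eef_rot: [[-0.022, 1.0, 0.002], [1.0, 0.022, 0.0], [0.0, 0.002, -1.0]]
force: [-2.9, 1.0, 8.4]
width: 0.0468
grasp_force: 24.4
```

Emit:
arm_command --series '[{"slide": [0,0,-0.15],"yaw": 0,"jaw": 0.4},{"slide": [0,0,-0.4],"yaw": 0,"jaw": 0.4},{"slide": [0,0,-0.65],"yaw": 0,"jaw": 0.4},{"slide": [0,0,-0.65],"yaw": 0,"jaw": 0.4}]'

```text
t: 11.42
tcp_pos: [0.4883, 0.0229, 0.1415]
eef_rot: [[-0.022, 1.0, 0.007], [1.0, 0.022, 0.0], [0.0, 0.007, -1.0]]
force: [-0.6, -0.6, -1.1]
width: 0.0468
grasp_force: 26.3
```

Emit:
arm_command --series '[{"slide": [0.25,0.08,0],"yaw": 0,"jaw": 0.4},{"slide": [0.5,0.15,0],"yaw": 0,"jaw": 0.4},{"slide": [0.75,0.22,0],"yaw": 0,"jaw": 0.4},{"slide": [0.95,0.3,0],"yaw": 0,"jaw": 0.4},{"slide": [0.95,0.3,0],"yaw": 0,"jaw": 0.4},{"slide": [0.95,0.3,0],"yaw": 0,"jaw": 0.4}]'

```text
t: 12.18
tcp_pos: [0.5412, 0.2138, 0.1368]
eef_rot: [[-0.022, 1.0, -0.001], [1.0, 0.022, -0.0], [-0.0, -0.001, -1.0]]
force: [-0.5, 0.4, -0.8]
width: 0.0466
grasp_force: 26.3
```

```bash
python3 look.py; python3 - <<'E'
import numpy as np,cv2
cv2.imwrite("pics/w6.png",np.load("w6.npz")["frame"][...,::-1])
E
```

```text
12.175 [0.54119928 0.21375708 0.13676278] [[-2.22031952e-02  9.99753267e-01 -6.50365212e-04]
 [ 9.99753380e-01  2.22028993e-02 -4.58805884e-04]
 [-4.44252688e-04 -6.60391776e-04 -9.99999683e-01]]
cap (279.70281668926043, 279.8548619628601) (232, 229, 97, 102) [0.54276342 0.14257731 0.018     ] tool units [-3.55720943e-01  3.08944463e-04  5.93971914e-01]
```

View pics/w6.png

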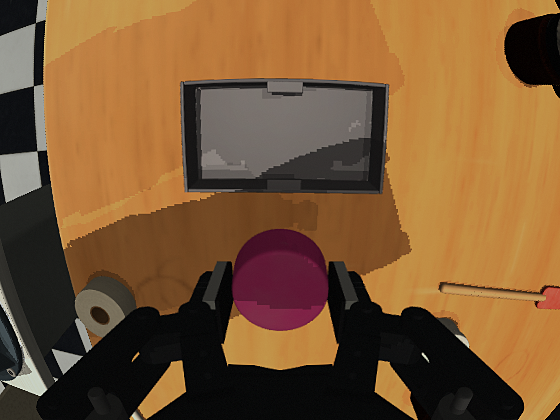

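The open case is in view, its rim corners at about (181,82), (390,84), (384,193) and (184,191). The keepers are at (285,87) and (284,185), and the cap is held upright at (280,280).

```bash
python3 - <<'E'
from h import *
from cell import manip
s=manip.sense();a=dict(np.load("w6.npz"));R=s["eef_rot"]
P=np.array([wray(a,s,p,.04) for p in((181,82),(390,84),(384,193),(184,191))]);print(P.round(4));m=P.mean(0);print(m,R.T@(m-s["tcp_pos"])/.2)
K=np.array([wray(a,s,p,.038) for p in((285,87),(284,185))]);print(K,K.mean(0))
E
```

```text
[[0.4658 0.3153 0.04  ]
 [0.6211 0.318  0.04  ]
 [0.6229 0.2332 0.04  ]
 [0.4659 0.2312 0.04  ]]
[0.54392287 0.27442935 0.04      ] [0.30513724 0.02028802 0.4847244 ]
[[0.54284306 0.3105091  0.038     ]
 [0.54394057 0.23669638 0.038     ]] [0.54339182 0.27360274 0.038     ]
```

Emit:
arm_command --series '[{"slide": [0.2,0.012,0],"yaw": 0,"jaw": 0.4},{"slide": [0.305,0.012,0],"yaw": 0,"jaw": 0.4},{"slide": [0.305,0.012,0.2],"yaw": 0,"jaw": 0.4},{"slide": [0.305,0.012,0.4],"yaw": 0,"jaw": 0.4},{"slide": [0.305,0.012,0.54],"yaw": 0,"jaw": 0.4},{"slide": [0.305,0.012,0.59],"yaw": 0,"jaw": 0.4},{"slide": [0.305,0.012,0.61],"yaw": 0,"jaw": 0.4},{"slide": [0.305,0.012,0.62],"yaw": 0,"jaw": 0.4},{"slide": [0.305,0.012,0.62],"yaw": 0,"jaw": 0.4}]'

```text
t: 13.35
tcp_pos: [0.5431, 0.2753, 0.0139]
eef_rot: [[-0.022, 1.0, 0.001], [1.0, 0.022, 0.001], [0.0, 0.001, -1.0]]
force: [0.4, -0.5, -0.1]
width: 0.0467
grasp_force: 26.3
```

Emit:
arm_command --series '[{"slide": [0,0,0.01],"yaw": 0,"jaw": 0.4},{"slide": [0,0,0.016],"yaw": 0,"jaw": 0.4},{"slide": [0,0,0.016],"yaw": 0,"jaw": 0.4}]'

```text
t: 13.72
tcp_pos: [0.5431, 0.2754, 0.0113]
eef_rot: [[-0.022, 1.0, 0.001], [1.0, 0.022, 0.001], [0.001, 0.001, -1.0]]
force: [-6.0, -3.6, 19.7]
width: 0.0469
grasp_force: 28.0
```

Contact with the floor, so I'll release and retreat.

Emit:
arm_command --series '[{"slide": [0,0,-0.008],"yaw": 0,"jaw": 0.4},{"slide": [0,0,-0.008],"yaw": 0,"jaw": 0.65},{"slide": [0,0,-0.008],"yaw": 0,"jaw": 0.9},{"slide": [0,0,-0.008],"yaw": 0,"jaw": 1},{"slide": [0,0,-0.008],"yaw": 0,"jaw": 1},{"slide": [0,0,-0.008],"yaw": 0,"jaw": 1},{"slide": [0,0,-0.1],"yaw": 0,"jaw": 1},{"slide": [0,0,-0.4],"yaw": 0,"jaw": 1},{"slide": [0,0,-0.7],"yaw": 0,"jaw": 1},{"slide": [-0.3,0,-0.7],"yaw": 0,"jaw": 1},{"slide": [-0.3,0,-0.7],"yaw": 0,"jaw": 1},{"slide": [-0.3,0,-0.7],"yaw": 0,"jaw": 1}]'

```text
t: 15.22
tcp_pos: [0.5439, 0.2151, 0.1498]
eef_rot: [[-0.021, 1.0, -0.0], [1.0, 0.021, 0.0], [0.0, -0.0, -1.0]]
force: [0.4, 1.3, 0.1]
width: 0.0854
grasp_force: 0.0
```

```bash
python3 look.py; python3 - <<'E'
import numpy as np,cv2
from cell import manip
b=cv2.resize(manip.camera("scene")["frame"][80:360,120:400],(420,420))
cv2.imwrite("pics/w7.png",cv2.resize(np.hstack([np.load("w6.npz")["frame"],b]),(800,343))[...,::-1])
E
```

```text
15.225 [0.54392183 0.21508257 0.14983572] [[-2.12474959e-02  9.99774234e-01 -1.55537141e-04]
 [ 9.99774236e-01  2.12475184e-02  1.44862389e-04]
 [ 1.48134463e-04 -1.52424063e-04 -9.99999977e-01]]
cap (279.9609005575552, 133.57025901616203) (253, 106, 55, 56) [0.54276945 0.27492807 0.018     ] tool units [0.29918468 0.00069772 0.6592228 ]
```

View pics/w7.png

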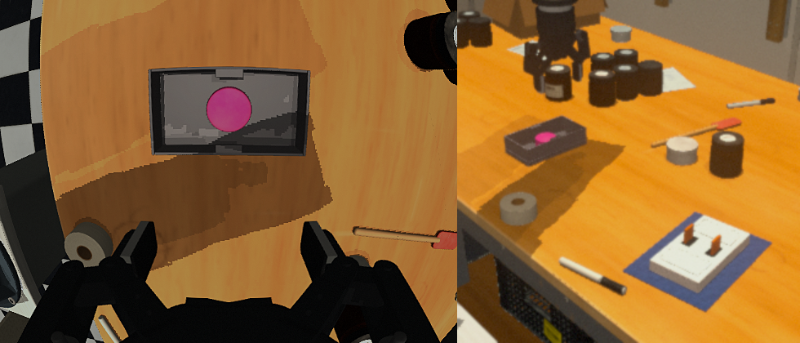

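The cap sits top up in the open case at (229,109), and the cover is flat on the mat at (700,250). Nothing else has moved, so I'll hand the job in.

```bash
python3 -c "
from cell import manip
print(manip.finish_job())"
```

```text
the job is handed in; nothing more can be done
None
```

The cover lies flat, right way up, in the middle of the blue mat, and the pink cap sits top up on the floor of the open case; I handed the job in at about 15 s of the 51 s allowed.

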